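# Put the reagent bottle away under extraction

### The arm

A 6-joint arm with a two-finger parallel gripper is mounted at the origin on a cart in front of the work surface, level with it; the furniture and walls round the work are solid. World frame = base frame: x ahead of the robot, y to its left, z up, the work surface at z = 0. Lengths are in m, angles in rad, forces in N, time in s.
With the tool pointing down it reaches from about 0.35 to 0.975 m from the base axis. Payload 4.9 kg.
Tool frame: the origin (TCP) lies at the very end of the fingers, on their centre line; the grasp point (between the pads) lies 19 mm behind it (ctrl.tcp_to_grasp is the z of the grasp point in the tool frame, in m); z points along the fingers, y is the line along which they close (so a half turn about z gives the same grasp; the last joint's range is limited). The gripper opens to 85 mm and grips with 20 to 120 N. Pads are 22 mm wide; open, the fingers measure 114 mm over their backs; the gripper's body (76 mm by 85 mm) begins 54 mm behind the grasp point. The pads swing forward as they close: fully open they stand 13 mm farther back than shut.
Start: joints at [-1.359, 0.053, 1.613, -0, 1.476, -0.119], TCP at [0.203, -0.591, 0.231] pointing down, gripper open.
Joint ranges: [-3.01, 3.01], [-1.01, 2.22], [0.06, 2.58], [-1.02, 4.17], [0.09, 2.62], [-3.14, 3.14]. Speed limits (rad/s): [2.57, 2.57, 3.14, 3.14, 3.14, 3.14].

### API

Orientations are given as a rotation vector (axis times angle).
In Python, from station import ctrl, eyes, job, nets gives the robot as it stands. The module is installed in compiled form; this text tells all that it offers.
- The arm moves only by the tool jog_arm, never from a script. Its argument "commands" is one flat list of numbers, 7 for each row, row after row: the shift along the tool's x, y, z each as a share of 0.06 m, from -1 to 1, then the turn, a rotation vector about the tool's x, y, z each as a share of 0.1 rad, from -1 to 1, then the finger opening in mm, from 0 to 85.4. In form: [x, y, z, ax, ay, az, grip, x, y, z, ax, ay, az, grip, ...]. A call has 1 to 20 rows; each row shifts and turns the commanded pose from where the row before left it, along the tool's axes as they then stand; what a row does not reach is not made up. A row lasts 1/8 s, in which the tool goes at most 62.5 mm and 10.7 degrees, less where a joint would pass 70% of its speed; a pose out of reach is approached as far as the arm can. A call with a number of a shift or a turn outside -1 to 1 is refused whole. A call with a gripper value outside its range is refused whole. The fingers move at their own pace and stop on an object; "newtons" is the grip in N (left out, the last holds). Time passes only in rows, so rows that do not move let the fingers close. It gives the time, the measured TCP pose, the force, the opening and the grip force at its end, in the units of the state.
- ctrl.get_obs(): the state, without advancing time (a new reading comes with each control period).
- eyes.get_image(name): name is "side" or "top" or "wrist"; returns a dict with "image" (384x512x3 uint8, red, green, blue), "z_map" (384x512 float32, m along the optical axis (not along the pixel's ray), 0 where there is no reading), "K" (3x3 intrinsics, pixels), "cam_to_world" (4x4, takes a point from camera to world coordinates). Camera axes: x right, y up, looking along -z (the intrinsics and any distortion apply to the point x, -y, -z); pixel columns grow to the right and rows downward; lengths in m; the calibration is good to about 2 mm. A picture is of the moment at which its call begins.
- job.finish_job(): hands the job in; it is judged then, once.
Trained networks look in the newest picture that a camera, given by its name, has taken for a name from the list of things; names that differ only in an ending like _2 or _b are one class to them, and where a whole thing is asked for, a point or a joint stands for the part that bears it (a point fixed in the world has none). Each returns a list of dicts, best first, with "p" (0 to 1); they miss things now and then, are a little off and sometimes report something else, mostly with a low value. They report only what shows in the picture. A call takes as long as a camera call. They do not tell look-alikes from the thing itself.
- nets.silhouettes(camera, name): "mask" (384x512 bool, what is visible of it) and "bbox" ([left, top, right, bottom] in pixels, round what is visible of it).
The state is a dict: "t": time; "q": joint angles; "dq": joint speeds; "effort": joint torques, N m; "tool_pos": TCP position; "tool_rot": TCP orientation; "contact_force": force on the tool from outside, world axes, zero at the start; "wrist_torque": the same for the moment, N m; "opening": finger opening in m; "grip_force": force on a finger pad.
Only numpy, scipy, OpenCV 4.12 (cv2) and the standard library are available. Lean on these libraries where they do the work, as an engineer would, in place of code of your own. Each camera call takes 0.05 s, during which the arm holds its last target. There are 200 camera calls.

### The job

Put the brown reagent bottle that stands at the front of the bench away in the bench-top filter enclosure: raise the sliding sash by the bar handle on its bottom rail, stand the bottle upright on the enclosure's floor, and then bring the sash all the way down again so that the enclosure is closed with the bottle inside. Keep the bottle upright on the way, and leave the beaker and the wash bottle inside standing where they are.

Things in the scene. Friction and masses are not known exactly. Their poses are not given: they have to be found in the camera images.
- enclosure: White bench-top filter enclosure with clear side panes, fixed, 220 mm deep (x), 340 wide (y), 620 high. Origin: centre of its underside on the bench; x points into it, y to the left seen from the front, z up. The only way in is the front opening below the sash, 300 mm wide, top edge at most 306 mm above the bench. Sash plane at x = -0.102; room inside x -0.09 to 0.10, y -0.16 to 0.16.
- enclosure_floor (a point): Centre of the enclosure's flat inner floor, 16 mm above the bench; axes as the enclosure's. The rounded sill in front is no higher than the floor.
- sash (a joint): Height in m by which the sash is raised: 0 closed (down on the floor's front edge), 0.29 fully up. The sash is a clear pane in an aluminium frame, 310 mm high and 324 wide, counterbalanced: it stays where it is left and takes about 3 to 6 N to move. Its lower edge is 16 mm + this value above the bench.
- sash_handle (a point): Middle of the sash's handle: a level round steel bar, 14 mm thick, 180 mm long, along the enclosure's y, on posts 75 mm either side of the middle. Its axis is 47 mm in front of the sash plane (41 mm in front of the sash's metal rail) and 35 mm above the sash's lower edge, so 51 mm above the bench when closed.
- reagent_bottle: Brown 100 ml reagent bottle with a blue screw cap, about 0.31 kg, standing on the bench in front of the enclosure, to its left or right: body 56 mm across, 112 mm high in all, the cap 37 mm across from 90 mm up. Origin: centre of its underside; z up through the cap.
- beaker: Empty 50 ml glass beaker, 45 mm across, 56 mm high, standing inside the enclosure at the back left. Origin: centre of its underside. To be left where it is.
- wash_bottle: White wash bottle with a red cap and bent spout, 66 mm across, 207 mm high, standing inside the enclosure at the back right. Origin: underside, 12 mm beside the body's centre, which lies at its own y = +0.012. To be left where it is.
Not all that is in view belongs to the job. Of the things that look like the reagent_bottle, the larger one is meant.

How it is judged:
By the outcome, as a careful person would: the job done as asked, in the order asked, and still so for the second after the job is handed in, with the robot touching nothing.
It also fails if it takes over 69 s, if anything falls off the work surface, if the arm or the gripper's body presses on something with over 40 N, if the wrist force passes 120 N, or if a joint passes its speed limit or range.

## Working session

There is one attempt and no reset: what is moved stays moved. The work goes in short steps, Python scripts to look and compute and a tool call to move; the robot and the scene stay as the last step left them, time stands still between calls to the robot, and variables do not carry over. Pictures are saved under pics/ and viewed, at most 10 in all, crops included, and the job is handed in when it is done.

Besides the shell and the picture viewer there is one more tool, called after "Request:" as name(argument=value, ...) on one line, values as JSON. jog_arm: Moves the arm, as the interface text tells. Shift numbers are shares of 0.06 m and turn numbers shares of 0.1 rad, none past 1 either way. Its arguments: {"type":"object","properties":{"commands":{"type":"array","items":{"type":"number"}},"newtons":{"type":"number"}},"required":["commands"]}

```bash
mkdir -p pics; cat > h.py <<'E'
import numpy as np, cv2
from scipy.spatial.transform import Rotation as R
from station import ctrl, eyes, job, nets
def pts(im, mask):
    v,u=np.nonzero(mask&(im["z_map"]>0)); z=im["z_map"][v,u]; K=im["K"]
    c=np.c_[(u-K[0,2])/K[0,0]*z, -(v-K[1,2])/K[1,1]*z, -z]
    T=im["cam_to_world"]; return c@T[:3,:3].T+T[:3,3]
def save(im,n,crop=None,s=1):
    a=im["image"]
    if crop: a=a[crop[1]:crop[3],crop[0]:crop[2]]
    cv2.imwrite("pics/"+n,cv2.resize(a,None,fx=s,fy=s,interpolation=cv2.INTER_CUBIC)[...,::-1])
E
python3 - <<'E'
from h import *
np.set_printoptions(precision=3,suppress=True)
o=ctrl.get_obs(); print({k:np.round(v,3) for k,v in o.items()}, ctrl.tcp_to_grasp)
ims={}
for c in ["side","top"]:
    im=eyes.get_image(c); ims[c]=im; print(c,im["cam_to_world"],im["K"][0,0])
    for n in ["enclosure","sash","sash_handle","reagent_bottle","beaker","wash_bottle"]:
        for d in nets.silhouettes(c,n)[:4]:
            p=pts(im,d["mask"])
            if len(p): print(c,n,round(d["p"],2),np.array(d["bbox"]),len(p),np.percentile(p,[3,50,97],axis=0).round(3).tolist())
a=np.vstack([ims[c]["image"] for c in ims])
cv2.imwrite("pics/a.png",cv2.resize(np.hstack([ims[c]["image"] for c in ims]),(800,300),interpolation=cv2.INTER_AREA)[...,::-1])
save(ims["side"],"side.png",None,1.5)
save(ims["top"],"top.png",None,1.5)
E
```

```text
{'t': np.float64(0.0), 'q': array([-1.359,  0.053,  1.614,  0.   ,  1.476, -0.119]), 'dq': array([ 0.   ,  0.001, -0.001,  0.001, -0.001, -0.001]), 'effort': array([  0.001, -39.367, -37.018,  -0.   ,   0.007,  -0.   ]), 'tool_pos': array([ 0.203, -0.591,  0.23 ]), 'tool_rot': array([-3.097, -0.517,  0.   ]), 'contact_force': array([ 0.203, -0.19 , -0.133]), 'wrist_torque': array([ 0.002, -0.005,  0.042]), 'grip_force': np.float64(0.0), 'opening': np.float64(0.085)} -0.0187
side [[ 0.985 -0.158  0.076  0.639]
 [ 0.175  0.867 -0.466 -0.537]
 [ 0.008  0.473  0.881  1.066]
 [ 0.     0.     0.     1.   ]] 370.977121317776
side enclosure 0.82 [231.4   0.2 376.  245.1] 28103 [[0.524, -0.156, 0.066], [0.653, -0.129, 0.567], [0.758, 0.174, 0.615]]
side sash 0.85 [233.   71.2 258.1 202.1] 309 [[0.485, -0.078, 0.094], [0.502, 0.021, 0.099], [0.533, 0.163, 0.369]]
side sash_handle 0.81 [232.3  71.9 255.2 203.8] 387 [[0.477, -0.077, -0.001], [0.501, 0.032, 0.099], [0.533, 0.166, 0.369]]
side reagent_bottle 0.57 [186.7 264.7 209.1 286.5] 452 [[0.42, -0.315, 0.012], [0.446, -0.297, 0.077], [0.465, -0.271, 0.114]]
top [[ 0.418  0.712 -0.564 -0.249]
 [-0.908  0.327 -0.261 -0.374]
 [-0.001  0.621  0.784  1.195]
 [ 0.     0.     0.     1.   ]] 483.82175945892766
top enclosure 0.72 [167.3   0.  340.4 197.9] 26208 [[0.519, -0.147, 0.139], [0.56, -0.005, 0.447], [0.72, 0.175, 0.605]]
top sash 0.68 [189.3 100.1 305.1 197.2] 7116 [[0.525, -0.124, 0.123], [0.543, 0.007, 0.261], [0.557, 0.159, 0.369]]
top sash_handle 0.66 [189.5 100.3 301.  193.4] 7083 [[0.525, -0.124, 0.124], [0.543, 0.007, 0.262], [0.557, 0.158, 0.369]]
```

View pics/side.png

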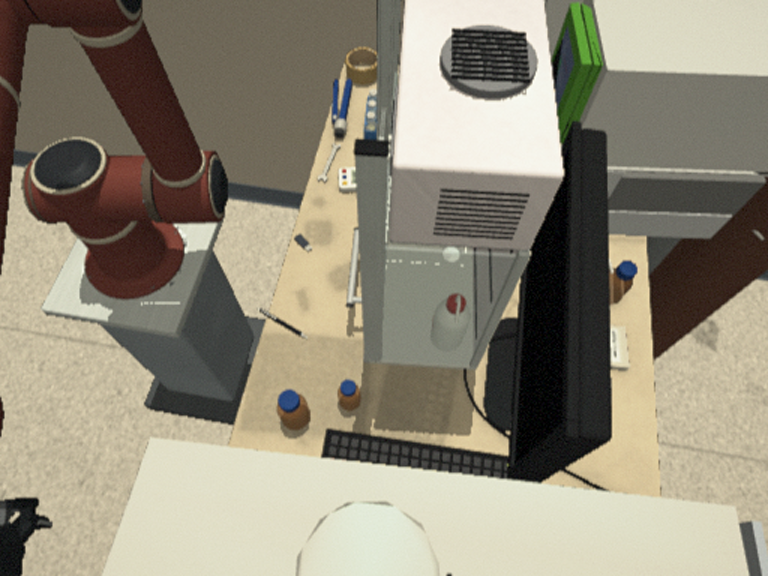

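View pics/top.png

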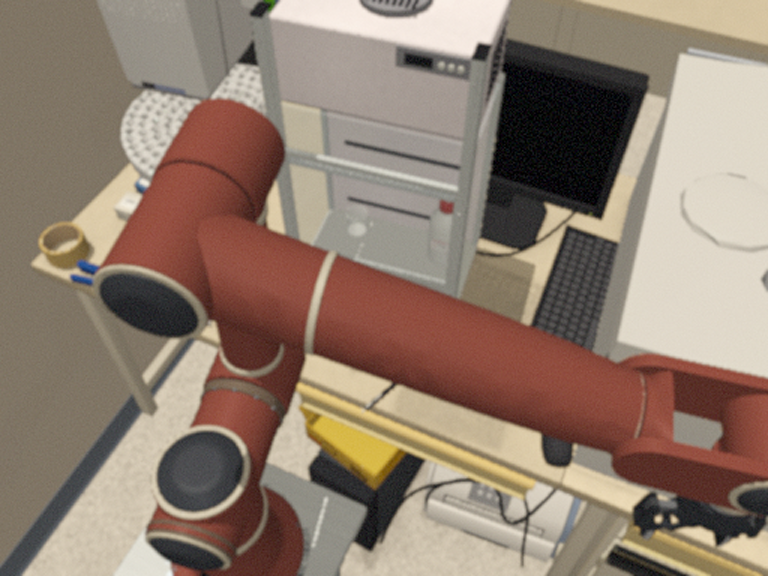

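The side view shows the candidates (native pixels): brown and blue bottles at (195,273), bigger, at the front, at (232,263), smaller, and at (415,187), behind the monitor. The first fits: it is the largest and stands at the front right. The top view shows the sash slightly raised, the beaker at (238,152) and the wash bottle at (295,155). I'll confirm the bottle in a crop and get the enclosure yaw and the obstacles.

```bash
python3 - <<'E'
from h import *
np.set_printoptions(precision=3,suppress=True)
S=eyes.get_image("side"); T=eyes.get_image("top")
save(S,"crop.png",(160,140,300,310),3.4)
def box(im,b):
    m=np.zeros((384,512),bool); m[b[1]:b[3],b[0]:b[2]]=1; return pts(im,m)
for nm,b in [("big",(180,255,214,292)),("small",(220,250,244,276)),("far",(404,172,428,202))]:
    p=box(S,b); p=p[(p[:,2]>.02)]; 
    print(nm,np.percentile(p,[2,50,98],axis=0), "top", p[p[:,2]>p[:,2].max()-.02].mean(0),len(p))
A=np.vstack([pts(S,np.ones((384,512),bool)),pts(T,np.ones((384,512),bool))])
# roof rectangle
q=A[(A[:,2]>.60)&(A[:,2]<.64)&(A[:,0]>.45)&(A[:,0]<.9)&(abs(A[:,1])<.25)]
r=cv2.minAreaRect(q[:,:2].astype(np.float32)*1000); print("roof",r,len(q),np.median(q[:,2]))
# handle
q=A[(A[:,2]>.06)&(A[:,2]<.115)&(A[:,0]>.44)&(A[:,0]<.515)&(abs(A[:,1])<.2)]
print("handle",len(q),np.percentile(q,[2,50,98],axis=0),np.polyfit(q[:,1],q[:,0],1))
# sash front top rail
q=A[(A[:,2]>.33)&(A[:,2]<.375)&(A[:,0]>.48)&(A[:,0]<.58)&(abs(A[:,1])<.2)]
print("toprail",len(q),np.percentile(q,[2,50,98],axis=0),np.polyfit(q[:,1],q[:,0],1))
# enclosure front face upper
q=A[(A[:,2]>.42)&(A[:,2]<.58)&(A[:,0]>.48)&(A[:,0]<.60)&(abs(A[:,1])<.14)]
print("front",len(q),np.percentile(q,[2,50,98],axis=0),np.polyfit(q[:,1],q[:,0],1))
# tall things in workspace right
q=A[(A[:,1]<-.33)&(A[:,0]>.1)&(A[:,0]<1)&(A[:,2]>.02)]
for x in np.arange(.1,1,.1):
    s=q[(q[:,0]>=x)&(q[:,0]<x+.1)]
    if len(s): print("right",x.round(1),len(s),s[:,1].max(),np.median(s[:,2]),s[:,2].max())
for n,b in [("beaker",(225,140,252,165)),("wash",(284,130,306,178))]:
    p=box(T,b); p=p[p[:,0]>.56]; print(n,len(p),np.percentile(p,[2,50,98],axis=0))
E
```

```text
big [[ 0.417 -0.315  0.024]
 [ 0.445 -0.297  0.077]
 [ 0.465 -0.27   0.115]] top [ 0.439 -0.289  0.111] 435
small [[ 0.515 -0.26   0.023]
 [ 0.536 -0.247  0.06 ]
 [ 0.553 -0.226  0.089]] top [ 0.534 -0.241  0.085] 230
far [[ 0.867 -0.177  0.026]
 [ 1.027  0.073  0.096]
 [ 1.054  0.105  0.448]] top [ 0.869 -0.153  0.446] 443
roof ((637.2119750976562, 24.336502075195312), (219.8048095703125, 346.44866943359375), 6.232641696929932) 6982 0.6068443975039676
handle 243 [[ 0.482 -0.082  0.091]
 [ 0.497 -0.009  0.098]
 [ 0.511  0.091  0.102]] [-0.123  0.496]
toprail 2587 [[ 0.521 -0.156  0.331]
 [ 0.547  0.007  0.361]
 [ 0.575  0.17   0.374]] [-0.104  0.547]
front 6614 [[ 0.549 -0.127  0.424]
 [ 0.569  0.     0.504]
 [ 0.585  0.134  0.577]] [-0.091  0.569]
right 0.1 12523 -0.3300214198274975 0.5568270233965229 0.6166914132110142
right 0.2 3904 -0.4056098850867451 0.5358234192139392 0.5722794577090805
right 0.3 5767 -0.39096202729602186 0.40452188551051294 0.41653126636555293
right 0.4 9111 -0.4223321663525973 0.40658753365998734 0.4294326076663635
right 0.5 8825 -0.330051893636325 0.40668884
[... 313 characters left out ...]
977888700064Traceback (most recent call last):
  File "<stdin>", line 29, in <module>
    return _quantile_unchecked(
        a, q, axis, out, overwrite_input, method, keepdims, weights)
    return _ureduce(a,
                    func=_quantile_ureduce_func,
    ...<5 lines>...
                    overwrite_input=overwrite_input,
                    method=method)
    r = func(a, **kwargs)
    result = _quantile(arr,
                       quantiles=q,
    ...<2 lines>...
                       out=out,
                       weights=wgt)
    slices_having_nans = np.isnan(arr[-1, ...])
                                  ~~~^^^^^^^^^
IndexError: index -1 is out of bounds for axis 0 with size 0
```

View pics/crop.png

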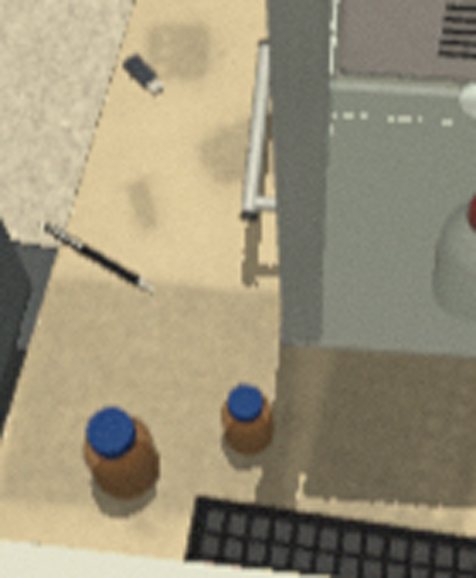

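The crop confirms it: the big bottle at crop (120,455) is clearly larger than the small one at (247,418). Next I'll pull the arm in, clear of the cabinet at the right, and use those poses to fit the kinematics for planning.

Request:
jog_arm(commands=[0,-0.8,-0.3,0,0,0,40,0,-0.8,-0.3,0,0,0,40,0,-0.8,-0.3,0,0,0,40,0,0,0,0,0,0,40])

```text
t: 1.3
tool_pos: [0.156, -0.454, 0.288]
tool_rot: [3.093, 0.516, 0.0]
contact_force: [0.4, -0.8, -0.2]
opening: 0.0397
grip_force: 0.0
```

```bash
python3 - <<'E'
from h import *
import json
o=ctrl.get_obs(); r=[o["q"].tolist(),o["tool_pos"].tolist(),o["tool_rot"].tolist()]; open("log.jsonl","a").write(json.dumps(r)+"\n"); print(np.round(r[0],4),np.round(r[1],4),np.round(r[2],4),o["t"])
E
```

```text
[-1.3951 -0.3351  1.8692 -0.      1.6021 -0.1549] [ 0.156 -0.454  0.288] [3.0934 0.516  0.    ] 1.3
```

Request:
jog_arm(commands=[0.5,0,-0.3,-1,0,0,40,0.5,0,-0.3,-1,0,0,40,0.5,0,0,-1,0,0,40,0.5,0,0,-1,0,0,40,0,0,0,0,0,0,40])

```text
t: 1.92
tool_pos: [0.2705, -0.413, 0.3202]
tool_rot: [2.708, 0.457, 0.092]
contact_force: [0.6, 0.1, -0.1]
opening: 0.0404
grip_force: 0.0
```

```bash
python3 - <<'E'
from h import *
import json
o=ctrl.get_obs(); r=[o["q"].tolist(),o["tool_pos"].tolist(),o["tool_rot"].tolist()]; open("log.jsonl","a").write(json.dumps(r)+"\n"); print(np.round(r[0],4),np.round(r[1],4),np.round(r[2],4),o["t"])
E
```

```text
[-1.1149 -0.5837  2.0248 -0.0488  1.3045  0.1248] [ 0.2705 -0.413   0.3202] [2.7084 0.4571 0.0925] 1.925
```

```bash
cat > kin.py <<'E'
import numpy as np, json
from scipy.spatial.transform import Rotation as R
from scipy.optimize import least_squares
def Rx(ax,a): return R.from_euler(ax,a)
LO=np.array([-3.01,-1.01,.06,-1.02,.09,-3.14]); HI=np.array([3.01,2.22,2.58,4.17,2.62,3.14])
def fk(q,P,all=False):
    d1,a2,a3,d6,b,c=P
    R1=Rx('z',q[0]); R2=R1*Rx('y',q[1]); R3=R2*Rx('y',q[2]); R4=R3*Rx('z',q[3]); R5=R4*Rx('y',q[4]); R6=R5*Rx('z',q[5])
    p=np.array([0,0,d1]); e=p+R2.apply([0,b,a2]); w=e+R3.apply([c,0,a3]); t=w+R5.apply([0,0,d6])
    return (e,w,t,R6) if all else (t,R6)
E
python3 - <<'E'
from kin import *
rows=[json.loads(l) for l in open("log.jsonl")]
rows.insert(0,[[-1.359,.053,1.6135,0,1.476,-.119],[.203,-.591,.2305],[-3.097,-.517,0]])
f=lambda P:np.concatenate([fk(r[0],P)[0]-r[1] for r in rows]+[.001*(P-np.array([.2,.45,.4,.25,-.07,0]))])
s=least_squares(f,[.2,.45,.4,.25,.07,0]); print(s.x.round(4),np.abs(s.fun[:9]).max())
C=[(R.from_rotvec(r[2]).inv()*fk(r[0],s.x)[1]).as_rotvec().round(3) for r in rows]; print(C)
json.dump(s.x.tolist(),open("P.json","w"))
for r in rows: print([v.round(3) for v in fk(r[0],s.x,True)[:2]])
E
```

```text
[0.2337 0.4246 0.6096 0.2799 0.0742 0.0894] 0.00011061457754119042
[array([-0.000e+00, -1.000e-03, -1.571e+00]), array([ 0.   ,  0.   , -1.571]), array([ 0.   , -0.   , -1.571])]
[array([ 0.077, -0.006,  0.658]), array([ 0.203, -0.591,  0.511])]
[array([0.049, 0.15 , 0.635]), array([ 0.156, -0.453,  0.568])]
[array([-0.036,  0.243,  0.588]), array([ 0.235, -0.31 ,  0.578])]
```

```bash
cat >> kin.py <<'E'
P=json.load(open("P.json")) if __import__("os").path.exists("P.json") else None
def orient(az,e,roll):   # e: elevation of tool back (0 horizontal, pi/2 down); roll 0: y in the plane, up/forward
    z=np.array([np.cos(e)*np.cos(az),np.cos(e)*np.sin(az),-np.sin(e)])
    y=np.array([np.sin(e)*np.cos(az),np.sin(e)*np.sin(az),np.cos(e)]); x=np.cross(y,z)
    return R.from_matrix(np.c_[x,y,z])*R.from_euler('z',roll)
def ik(p,Rt,seeds):
    best=None
    for s in seeds:
        g=lambda q:(lambda t,r:np.r_[10*(t-p),((r*R.from_euler('z',np.pi/2)).inv()*Rt).as_rotvec()])(*fk(q,P))
        o=least_squares(g,np.clip(s,LO+.01,HI-.01),bounds=(LO,HI),max_nfev=60)
        if np.abs(o.fun).max()<2e-3:
            m=min((o.x-LO).min(),(HI-o.x).min())
            if best is None or m>best[0]: best=(m,o.x)
    return best
E
python3 - <<'E'
from kin import *
np.set_printoptions(precision=2,suppress=True)
rng=np.random.default_rng(0)
base=[np.array([a,b,2.0,c,1.2,d]) for a in(0,) for b in(-.6,.0) for c in(0,3.1,1.5,-.9) for d in(0,1.5,-1.5)]
yaw=.105
def show(nm,g,az,e,roll):
    Rt=orient(az,e,roll); r=ik(np.array(g)+.019*Rt.apply([0,0,1]),Rt,base)
    if r: E,W,_,_=fk(r[1],P,True); print(nm,"e",round(np.degrees(e)),"roll",round(roll,2),"m",r[0].round(2),r[1],"elb",E,"wr",W)
    else: print(nm,round(np.degrees(e)),round(roll,2),"-")
for e in np.radians([20,35,50,65]):
    for roll in (0,np.pi):
        for z in(.051,.341): show("bar%.2f"%z,[.49,.0085,z],yaw,e,roll)
    for roll in (np.pi/2,-np.pi/2):
        show("pick",[.438,-.29,.065],-.55,e,roll)
        show("place",[.62,.022,.081],yaw,e,roll)
E
```

```text
bar0.05 20 0 -
bar0.34 20 0 -
bar0.05 20 3.14 -
bar0.34 20 3.14 -
pick 20 1.57 -
place e 20 roll 1.57 m 0.22 [-0.21 -0.02  2.36  2.48  0.49 -1.08] elb [0.01 0.07 0.66] wr [ 0.38 -0.    0.17]
pick 20 -1.57 -
place e 20 roll -1.57 m 0.22 [-0.21 -0.02  2.36  2.48  0.49  2.06] elb [0.01 0.07 0.66] wr [ 0.38 -0.    0.17]
bar0.05 35 0 -
bar0.34 e 35 roll 0 m 0.05 [-0.32 -0.96  2.36  0.46  0.88 -0.56] elb [-0.31  0.18  0.48] wr [ 0.28 -0.01  0.49]
bar0.05 35 3.14 -
bar0.34 e 35 roll 3.14 m 0.05 [-0.32 -0.96  2.36  0.46  0.88  2.58] elb [-0.31  0.18  0.48] wr [ 0.28 -0.01  0.49]
pick e 35 roll 1.57 m 0.05 [-0.85 -0.37  2.53  1.42  0.25 -0.02] elb [-0.04  0.16  0.63] wr [ 0.26 -0.18  0.21]
place e 35 roll 1.57 m 0.15 [-0.18 -0.11  2.29  1.51  0.24 -0.11] elb [-0.03  0.08  0.66] wr [ 0.41 -0.    0.23]
pick e 35 roll -1.57 m 0.02 [-0.85 -0.37  2.53  1.42  0.25  3.12] elb [-0.04  0.16  0.63] wr [ 0.26 -0.18  0.21]
place e 35 roll -1.57 m 0.1 [-0.18 -0.11  2.29  1.51  0.24  3.04] elb [-0.03  0.08  0.66] wr [ 0.41 -0.    0.23]
bar0.05 e 50 roll 0 m 0.08 [-0.26 -0.44  2.5   0.53  0.47 -0.77] elb [-
[... 1021 characters left out ...]
  0.58] wr [ 0.38 -0.    0.58]
bar0.05 e 65 roll 3.14 m 0.23 [-0.2  -0.32  2.35  0.2   0.71  2.71] elb [-0.12  0.1   0.64] wr [ 0.38 -0.    0.29]
bar0.34 e 65 roll 3.14 m 0.32 [-0.2  -0.61  2.04  0.13  1.29  2.82] elb [-0.22  0.12  0.58] wr [ 0.38 -0.    0.58]
pick e 65 roll 1.57 m 0.32 [-0.77 -0.24  2.26  0.15  0.7   1.26] elb [-0.02  0.12  0.65] wr [ 0.34 -0.23  0.3 ]
place e 65 roll 1.57 m 0.55 [-0.13 -0.02  2.03  0.15  0.71  1.25] elb [0.   0.07 0.66] wr [0.51 0.01 0.32]
pick e 65 roll -1.57 m 0.32 [-0.77 -0.24  2.26  0.15  0.7  -1.89] elb [-0.02  0.12  0.65] wr [ 0.34 -0.23  0.3 ]
place e 65 roll -1.57 m 0.55 [-0.13 -0.02  2.03  0.15  0.71 -1.89] elb [0.   0.07 0.66] wr [0.51 0.01 0.32]
```

```bash
cat >> kin.py <<'E'
LIM=.9*.7*np.array([2.57,2.57,3.14,3.14,3.14,3.14])/8
def plan(q,p,Rt,targets,dec=2,settle=1):
    """targets: (pos,Rot,grip,[vmax frac]); prints rows"""
    q=np.array(q);p=np.array(p);rows=[];mm=9
    for tg in targets:
        tp,tr,g=tg[:3]; v=tg[3] if len(tg)>3 else .8
        rv=(Rt.inv()*tr).as_rotvec(); n=max(1,int(np.ceil(np.linalg.norm(np.array(tp)-p)/(.06*v))),int(np.ceil(np.abs(rv).max()/(.1*.95))))
        while True:
            Q,pp,rr=q.copy(),p.copy(),Rt; out=[];m=9;ok=True
            for k in range(1,n+1):
                a=p+(np.array(tp)-p)*k/n; b=Rt*R.from_rotvec(rv*k/n)
                row=np.round(np.r_[rr.inv().apply(a-pp)/.06,(rr.inv()*b).as_rotvec()/.1],dec)
                if np.abs(row).max()>1: ok=False;break
                pp=pp+rr.apply(row[:3]*.06); rr=rr*R.from_rotvec(row[3:]*.1)
                s=ik(pp,rr,[Q])
                if s is None: print("IK fail",tp,k,n,Q.round(2),pp.round(3)); return
                if (np.abs(s[1]-Q)>LIM).any(): ok=False;break
                m=min(m,s[0]); Q=s[1]; out.append(list(row)+[g])
            if ok: break
            n+=1
            if n>60: print("too fast",tp,Q.round(2),(s[1]-Q).round(2)); return
        rows+=out; mm=min(mm,m); q,p,Rt=Q,pp,rr
        print(len(out),"rows to",p.round(3),"q",q.round(2),"margin",round(m,2))
    rows+=[[0]*6+[rows[-1][6]]]*settle
    for i in range(0,len(rows),20): print("["+", ".join("%g"%(v+0) for r in rows[i:i+20] for v in r)+"]")
    return q,p,Rt
def now():
    from station import ctrl
    o=ctrl.get_obs(); return o["q"],o["tool_pos"],R.from_rotvec(o["tool_rot"])
E
python3 - <<'E'
from kin import *
Rt=orient(.105,np.radians(55),0); z=Rt.apply([0,0,1]); B=np.array([.49,.0085,.092])
plan(*now(),[([.30,-.2,.32],orient(-.6,np.radians(65),0),40),(B-.10*z,Rt,40)])
E
```

```text
IK fail [0.3, -0.2, 0.32] 7 7 [-0.94 -1.    2.25  0.11  1.48 -0.24] [ 0.3  -0.2   0.32]
```

```bash
python3 - <<'E'
from kin import *
Rt=orient(.105,np.radians(58),0); z=Rt.apply([0,0,1]); B=np.array([.49,.0085,.092])
plan(*now(),[([.38,-.22,.30],orient(-.5,np.radians(72),0),40),(B-.09*z,Rt,40)])
E
```

```text
8 rows to [ 0.38 -0.22  0.3 ] q [-0.74 -0.69  2.11  0.07  1.42 -0.24] margin 0.31
6 rows to [0.443 0.004 0.168] q [-0.29 -0.86  2.45  0.24  1.03 -0.47] margin 0.13
[0.35, -0.3, -0.08, 0.1, 0.32, -0.86, 40, 0.37, -0.26, -0.07, 0.1, 0.32, -0.87, 40, 0.4, -0.24, -0.05, 0.1, 0.32, -0.86, 40, 0.42, -0.2, -0.03, 0.1, 0.33, -0.86, 40, 0.43, -0.16, -0.02, 0.11, 0.32, -0.86, 40, 0.45, -0.13, 0, 0.1, 0.32, -0.87, 40, 0.45, -0.08, 0.01, 0.1, 0.32, -0.86, 40, 0.47, -0.05, 0.03, 0.1, 0.32, -0.86, 40, 0.63, -0.25, 0.3, -0.39, 0.43, -0.92, 40, 0.63, -0.21, 0.32, -0.4, 0.42, -0.91, 40, 0.64, -0.16, 0.34, -0.39, 0.43, -0.92, 40, 0.63, -0.11, 0.36, -0.4, 0.43, -0.92, 40, 0.63, -0.07, 0.39, -0.39, 0.43, -0.91, 40, 0.62, -0.03, 0.41, -0.4, 0.42, -0.92, 40, 0, 0, 0, 0, 0, 0, 40]
```

Request:
jog_arm(commands=[0.35,-0.3,-0.08,0.1,0.32,-0.86,40,0.37,-0.26,-0.07,0.1,0.32,-0.87,40,0.4,-0.24,-0.05,0.1,0.32,-0.86,40,0.42,-0.2,-0.03,0.1,0.33,-0.86,40,0.43,-0.16,-0.02,0.11,0.32,-0.86,40,0.45,-0.13,0,0.1,0.32,-0.87,40,0.45,-0.08,0.01,0.1,0.32,-0.86,40,0.47,-0.05,0.03,0.1,0.32,-0.86,40,0.63,-0.25,0.3,-0.39,0.43,-0.92,40,0.63,-0.21,0.32,-0.4,0.42,-0.91,40,0.64,-0.16,0.34,-0.39,0.43,-0.92,40,0.63,-0.11,0.36,-0.4,0.43,-0.92,40,0.63,-0.07,0.39,-0.39,0.43,-0.91,40,0.62,-0.03,0.41,-0.4,0.42,-0.92,40,0,0,0,0,0,0,40])

```text
t: 3.8
tool_pos: [0.4418, 0.0028, 0.1657]
tool_rot: [1.818, 2.017, 0.573]
contact_force: [-0.2, 0.4, -0.2]
opening: 0.0403
grip_force: 0.0
```

```bash
python3 - <<'E'
from h import *
from kin import now
q,p,Rt=now(); print(q.round(2),p.round(3),Rt.apply([0,0,1]).round(3),Rt.apply([0,1,0]).round(3))
W=eyes.get_image("wrist"); T=W["cam_to_world"]; print(T.round(3)); print("cam in tool",Rt.inv().apply(T[:3,3]-p).round(3))
for n in ["sash_handle","beaker","wash_bottle","reagent_bottle"]:
    for d in nets.silhouettes("wrist",n)[:2]:
        pp=pts(W,d["mask"]); print(n,round(d["p"],2),np.array(d["bbox"]).round(),len(pp),np.percentile(pp,[2,50,98],axis=0).round(3).tolist() if len(pp) else 0)
A=pts(W,np.ones((384,512),bool))
# bar: points in the front strip
c,s=np.cos(.105),np.sin(.105); L=(A-[.637,.024,0])@np.array([[c,-s,0],[s,c,0],[0,0,1]])
m=(L[:,0]>-.175)&(L[:,0]<-.12)&(abs(L[:,1])<.1)&(L[:,2]>.07)&(L[:,2]<.11)
b=A[m]; print("bar",m.sum()); 
if m.sum()>20: print(np.percentile(b,[2,50,98],axis=0).round(3),"enc",np.percentile(L[m],[2,50,98],axis=0).round(3),np.polyfit(b[:,1],b[:,0],1))
save(W,"w1.png",None,1.4)
E
```

```text
[-0.3  -0.85  2.45  0.24  1.03 -0.47] [0.442 0.003 0.166] [ 0.522  0.055 -0.851] [0.847 0.088 0.525]
[[ 0.847  0.059 -0.528  0.36 ]
 [ 0.086  0.965  0.247  0.074]
 [ 0.524 -0.255  0.813  0.286]
 [ 0.     0.     0.     1.   ]]
cam in tool [ 0.079 -0.    -0.141]
sash_handle 0.59 [256.   1. 508. 384.] 74700 [[0.487, -0.103, 0.064], [0.534, 0.053, 0.171], [0.55, 0.139, 0.237]]
reagent_bottle 0.49 [233. 343. 245. 344.] 39 [[0.531, -0.214, 0.002], [0.538, -0.212, 0.005], [0.545, -0.21, 0.009]]
bar 4729
[[ 0.48  -0.072  0.089]
 [ 0.492  0.031  0.097]
 [ 0.518  0.099  0.099]] enc [[-0.15  -0.081  0.089]
 [-0.145  0.022  0.097]
 [-0.123  0.091  0.099]] [-0.10511433  0.49542735]
```

View pics/w1.png

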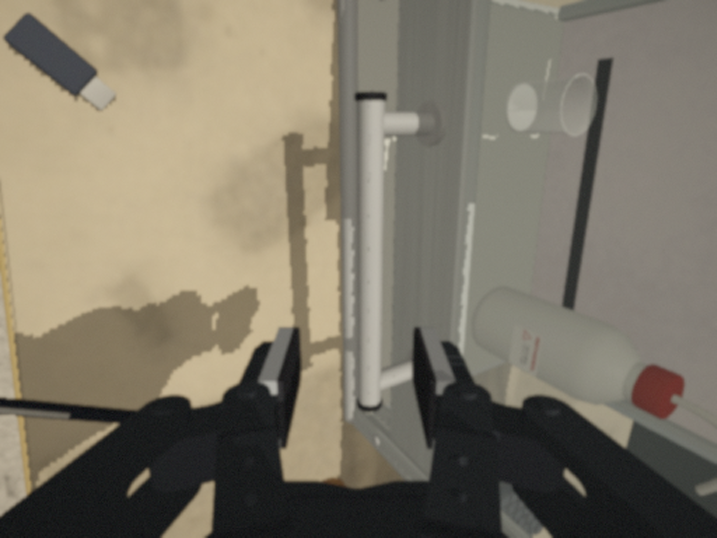

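The wrist view shows the bar at (265,180) native between the fingers (pads at 210 and 300). Its measured top is z=0.099 (so its axis is at 0.092) and yaw is 0.105, which fits. Beaker at (393,75) and wash bottle at (400,245) are behind the pane. Next I'll grip the bar and raise the sash.

```bash
python3 - <<'E'
from kin import *
q,p,Rt0=now(); Rt=orient(.105,np.radians(58),0); z=Rt.apply([0,0,1]); B=np.array([.491,.0085,.092])
s=plan(q,p,Rt0,[(B-.03*z,Rt,34),(B+.015*z,Rt,32,.25)],settle=1)
print("close then lift")
plan(*s,[(s[1]+[0,0,.245],s[2],8,.35)],settle=2)
E
```

```text
2 rows to [0.475 0.007 0.117] q [-0.25 -0.65  2.44  0.25  0.84 -0.48] margin 0.13
3 rows to [0.499 0.01  0.079] q [-0.23 -0.49  2.41  0.27  0.71 -0.5 ] margin 0.15
[0.03, -0.01, 0.52, 0.01, 0.02, -0.02, 34, 0.03, -0.01, 0.52, 0.01, 0.03, -0.02, 34, 0, 0, 0.25, 0, 0, 0, 32, 0, 0, 0.25, 0, 0, 0, 32, 0, 0, 0.25, 0, 0, 0, 32, 0, 0, 0, 0, 0, 0, 32]
close then lift
12 rows to [0.499 0.01  0.324] q [-0.23 -0.7   2.12  0.19  1.19 -0.36] margin 0.19
[0, 0.18, -0.29, 0, 0, 0, 8, 0, 0.18, -0.29, 0, 0, 0, 8, 0, 0.18, -0.29, 0, 0, 0, 8, 0, 0.18, -0.28, 0, 0, 0, 8, 0, 0.18, -0.29, 0, 0, 0, 8, 0, 0.18, -0.29, 0, 0, 0, 8, 0, 0.18, -0.29, 0, 0, 0, 8, 0, 0.18, -0.29, 0, 0, 0, 8, 0, 0.18, -0.29, 0, 0, 0, 8, 0, 0.18, -0.29, 0, 0, 0, 8, 0, 0.18, -0.28, 0, 0, 0, 8, 0, 0.18, -0.29, 0, 0, 0, 8, 0, 0, 0, 0, 0, 0, 8, 0, 0, 0, 0, 0, 0, 8]
```

Request:
jog_arm(commands=[0.03,-0.01,0.52,0.01,0.02,-0.02,34,0.03,-0.01,0.52,0.01,0.03,-0.02,34,0,0,0.25,0,0,0,32,0,0,0.25,0,0,0,32,0,0,0.25,0,0,0,32,0,0,0,0,0,0,32])

```text
t: 4.8
tool_pos: [0.4982, 0.0103, 0.077]
tool_rot: [1.815, 2.017, 0.576]
contact_force: [0.7, -0.8, -0.6]
opening: 0.0319
grip_force: 0.0
```

Request:
jog_arm(commands=[0,0,0,0,0,0,8,0,0,0,0,0,0,8,0,0,0,0,0,0,8,0,0,0,0,0,0,8], newtons=40)

```text
t: 5.3
tool_pos: [0.502, 0.01, 0.0823]
tool_rot: [1.807, 2.008, 0.585]
contact_force: [12.4, 2.3, -1.9]
opening: 0.0123
grip_force: 39.0
```

Request:
jog_arm(commands=[0,0.27,-0.29,0,0,0,8,0,0.18,-0.29,0,0,0,8,0,0.18,-0.29,0,0,0,8,0,0.18,-0.28,0,0,0,8,0,0.18,-0.29,0,0,0,8,0,0.18,-0.29,0,0,0,8,0,0.18,-0.29,0,0,0,8,0,0.18,-0.29,0,0,0,8,0,0.18,-0.29,0,0,0,8,0,0.18,-0.29,0,0,0,8,0,0.18,-0.28,0,0,0,8,0,0.18,-0.29,0,0,0,8,0,0,0,0,0,0,8,0,0,0,0,0,0,8])

```text
t: 7.05
tool_pos: [0.502, 0.0101, 0.3267]
tool_rot: [1.812, 2.017, 0.573]
contact_force: [-8.6, -6.1, 2.2]
opening: 0.0121
grip_force: 42.6
```

Request:
jog_arm(commands=[0,0,0,0,0,0,34,0,0,0,0,0,0,34,0,0,-0.3,0,0,0,34,0,0,-0.6,0,0,0,34,0,0,-0.6,0,0,0,60,0,0,0,0,0,0,85])

```text
t: 7.8
tool_pos: [0.4559, 0.0061, 0.4062]
tool_rot: [1.807, 2.012, 0.582]
contact_force: [0.1, -0.1, -0.2]
opening: 0.069
grip_force: 0.0
```

```bash
python3 - <<'E'
from h import *
from kin import *
W=eyes.get_image("wrist"); S=eyes.get_image("side")
A=np.vstack([pts(W,np.ones((384,512),bool)),pts(S,np.ones((384,512),bool))])
c,s=np.cos(.105),np.sin(.105); L=(A-[.637,.024,0])@np.array([[c,-s,0],[s,c,0],[0,0,1]])
for lo,hi in((.30,.37),(.55,.7)):
    m=(L[:,0]>-.175)&(L[:,0]<-.105)&(abs(L[:,1])<.15)&(L[:,2]>lo)&(L[:,2]<hi); print(m.sum(),np.percentile(L[m],[1,50,99],axis=0).round(3) if m.sum() else "")
for n in ["beaker","wash_bottle"]:
  for c_,im in(("wrist",W),("side",S)):
    for d in nets.silhouettes(c_,n)[:2]:
        pp=pts(im,d["mask"]); l=(pp-[.637,.024,0])@np.array([[c,-s,0],[s,c,0],[0,0,1]])
        print(n,c_,round(d["p"],2),np.array(d["bbox"]).round(),len(pp),np.percentile(l,[5,50,95],axis=0).round(3).tolist())
# low points inside
m=(L[:,0]>-.09)&(L[:,0]<.095)&(abs(L[:,1])<.155)&(L[:,2]>.03)&(L[:,2]<.2)
H,xe,ye=np.histogram2d(L[m,0],L[m,1],bins=[np.arange(-.1,.11,.02),np.arange(-.16,.17,.02)]); print(H.astype(int))
Rp=orient(-.55,np.radians(47),np.pi/2)
G=np.array([.438,-.29,.067]);z=Rp.apply([0,0,1])
q,p,R0=now(); print(p.round(3))
plan(q,p,R0,[(p+[-.02,-.12,.0],orient(-.3,np.radians(65),0.8),85),(G-.10*z+[0,0,.06],Rp,85)])
E
```

```text
6473 [[-0.15  -0.148  0.328]
 [-0.144  0.021  0.342]
 [-0.105  0.092  0.346]]
0 
wash_bottle wrist 0.81 [236. 173. 269. 214.] 405 [[0.022, -0.117, 0.025], [0.026, -0.089, 0.101], [0.051, -0.07, 0.122]]
[[304   0   0   0   0   0   0   0   0   0   0   0   0   0   0   0]
 [  0   0   0   0   0   0   0   0   0   0   0   0   0   0   0   0]
 [  0   0   0   0   0   0   0   0   0   0   0   0   0   0   0   0]
 [  0   0   0   0   0   0   0   0   0   0   0   0   0   0   0   0]
 [  0   0   0   0   0   0   0   0   0   0   0   0   0   0   0   0]
 [  0   0   0   0   0   0   0   0   0   0   0   0   0   0   0   0]
 [  0  14  90 141  64   0   0   0   0   0   0   0   0   0   0   0]
 [  0   0   0   0  71   0   0   0   0   0   0   6   7  24   0   0]
 [  0   0   0   0   7   0   0   0   0   0   0   2   4  51   0   0]
 [  0   0   0   0   0   0   0   0   0   0   0   0  16   1   0   0]]
[0.456 0.006 0.399]
13 rows to [ 0.436 -0.114  0.399] q [-0.47 -0.73  1.99  0.07  1.45  0.64] margin 0.2
11 rows to [ 0.38  -0.254  0.2  ] q [-0.9  -1.    2.52  0.3   0.93  1.13] margin 0.01
[-0.15, -0.04, -0.02, 0.02, -0.18, 0
[... 290 characters left out ...]
 -0.18, 0.88, 85, -0.14, 0.07, 0, 0.02, -0.18, 0.89, 85, -0.13, 0.08, 0, 0.03, -0.18, 0.89, 85, -0.13, 0.1, 0, 0.02, -0.18, 0.89, 85, -0.11, 0.1, 0.01, 0.02, -0.19, 0.88, 85, -0.11, 0.12, 0.01, 0.03, -0.18, 0.89, 85, -0.26, 0.06, 0.27, -0.23, 0.22, 0.88, 85, -0.26, 0.08, 0.26, -0.24, 0.23, 0.89, 85, -0.26, 0.1, 0.26, -0.23, 0.22, 0.88, 85, -0.26, 0.12, 0.25, -0.24, 0.23, 0.88, 85, -0.25, 0.13, 0.25, -0.23, 0.22, 0.88, 85, -0.25, 0.14, 0.25, -0.23, 0.22, 0.89, 85, -0.23, 0.17, 0.25, -0.24, 0.23, 0.88, 85]
[-0.23, 0.17, 0.24, -0.23, 0.22, 0.88, 85, -0.21, 0.19, 0.25, -0.24, 0.22, 0.89, 85, -0.21, 0.21, 0.25, -0.23, 0.23, 0.88, 85, -0.19, 0.21, 0.24, -0.23, 0.22, 0.88, 85, 0, 0, 0, 0, 0, 0, 85]
```

```bash
python3 - <<'E'
from kin import *
e=np.radians(48); Rp=orient(-.55,e,np.pi/2); z=Rp.apply([0,0,1]); u=np.array([np.cos(-.55),np.sin(-.55),0])
G=np.array([.438,-.29,.068])
q,p,R0=now()
plan(q,p,R0,[(p+[-.02,-.10,.0],orient(-.25,np.radians(60),0.8),85),(G+.019*z-.03*u+[0,0,.12],Rp,85)])
E
```

```text
12 rows to [ 0.436 -0.094  0.4  ] q [-0.44 -0.81  2.05  0.1   1.39  0.62] margin 0.18
11 rows to [ 0.423 -0.281  0.174] q [-0.84 -0.72  2.43  0.29  0.74  1.14] margin 0.14
[-0.14, -0.04, -0.02, -0.04, -0.16, 0.92, 85, -0.13, -0.02, -0.02, -0.04, -0.16, 0.92, 85, -0.14, -0.01, -0.02, -0.04, -0.16, 0.92, 85, -0.14, 0, -0.02, -0.04, -0.16, 0.92, 85, -0.14, 0.02, -0.01, -0.03, -0.16, 0.92, 85, -0.14, 0.03, -0.01, -0.04, -0.16, 0.92, 85, -0.14, 0.04, -0.01, -0.04, -0.15, 0.92, 85, -0.13, 0.05, -0.01, -0.04, -0.16, 0.92, 85, -0.12, 0.07, 0, -0.04, -0.16, 0.92, 85, -0.12, 0.07, -0.01, -0.04, -0.16, 0.92, 85, -0.12, 0.09, 0, -0.04, -0.16, 0.91, 85, -0.1, 0.1, 0, -0.04, -0.16, 0.92, 85, -0.29, 0.11, 0.32, -0.23, 0.12, 0.92, 85, -0.27, 0.13, 0.32, -0.23, 0.12, 0.92, 85, -0.27, 0.15, 0.33, -0.23, 0.12, 0.91, 85, -0.26, 0.17, 0.32, -0.23, 0.12, 0.92, 85, -0.25, 0.18, 0.32, -0.23, 0.12, 0.92, 85, -0.23, 0.19, 0.32, -0.22, 0.12, 0.92, 85, -0.22, 0.21, 0.33, -0.23, 0.12, 0.91, 85, -0.2, 0.22, 0.33, -0.23, 0.11, 0.92, 85]
[-0.18, 0.23, 0.33, -0.23, 0.12, 0.92, 85, -0.17, 0.24, 0.34, -0.23, 0.12, 0.92, 85, -0.15, 0.25, 0.34, -0.23, 0.12, 0.91, 85, 0, 0, 0, 0, 0, 0, 85]
```

Request:
jog_arm(commands=[-0.14,-0.04,-0.02,-0.04,-0.16,0.92,85,-0.13,-0.02,-0.02,-0.04,-0.16,0.92,85,-0.14,-0.01,-0.02,-0.04,-0.16,0.92,85,-0.14,0,-0.02,-0.04,-0.16,0.92,85,-0.14,0.02,-0.01,-0.03,-0.16,0.92,85,-0.14,0.03,-0.01,-0.04,-0.16,0.92,85,-0.14,0.04,-0.01,-0.04,-0.15,0.92,85,-0.13,0.05,-0.01,-0.04,-0.16,0.92,85,-0.12,0.07,0,-0.04,-0.16,0.92,85,-0.12,0.07,-0.01,-0.04,-0.16,0.92,85,-0.12,0.09,0,-0.04,-0.16,0.91,85,-0.1,0.1,0,-0.04,-0.16,0.92,85,-0.29,0.11,0.32,-0.23,0.12,0.92,85,-0.27,0.13,0.32,-0.23,0.12,0.92,85,-0.27,0.15,0.33,-0.23,0.12,0.91,85,-0.26,0.17,0.32,-0.23,0.12,0.92,85,-0.25,0.18,0.32,-0.23,0.12,0.92,85,-0.23,0.19,0.32,-0.22,0.12,0.92,85,-0.22,0.21,0.33,-0.23,0.12,0.91,85,-0.2,0.22,0.33,-0.23,0.11,0.92,85])

```text
t: 10.6
tool_pos: [0.4267, -0.2302, 0.2353]
tool_rot: [2.746, -0.351, 0.946]
contact_force: [-0.4, -0.4, 0.1]
opening: 0.0852
grip_force: 0.0
```

Request:
jog_arm(commands=[-0.18,0.23,0.33,-0.23,0.12,0.92,85,-0.17,0.24,0.34,-0.23,0.12,0.92,85,-0.15,0.25,0.34,-0.23,0.12,0.91,85,0,0,0,0,0,0,85])

```text
t: 11.1
tool_pos: [0.4227, -0.2803, 0.1717]
tool_rot: [2.664, -0.753, 1.017]
contact_force: [-0.7, 0.4, 0.2]
opening: 0.0849
grip_force: 0.0
```

```bash
python3 - <<'E'
from h import *
from kin import now
q,p,Rt=now(); print(q.round(2),p.round(3),Rt.apply([0,0,1]).round(3),Rt.apply([0,1,0]).round(3))
W=eyes.get_image("wrist"); S=eyes.get_image("side")
for c,im in(("wrist",W),("side",S)):
    for d in nets.silhouettes(c,"reagent_bottle")[:3]:
        pp=pts(im,d["mask"]); print(c,round(d["p"],2),np.array(d["bbox"]).round(),len(pp),np.percentile(pp,[2,50,98],axis=0).round(3).tolist() if len(pp) else 0)
    A=pts(im,np.ones((384,512),bool)); m=(abs(A[:,0]-.44)<.06)&(abs(A[:,1]+.29)<.06)&(A[:,2]>.108)&(A[:,2]<.118); a=A[m]
    col=im["image"][im["z_map"]>0][m].astype(int) if 0 else None
    print(c,"cap top",len(a)); 
    if len(a)>5: print(np.percentile(a,[3,50,97],axis=0).round(3),cv2.minEnclosingCircle(a[:,:2].astype(np.float32)))
save(W,"w2.png",None,1.4)
E
```

```text
[-0.84 -0.71  2.42  0.29  0.74  1.14] [ 0.423 -0.28   0.172] [ 0.568 -0.347 -0.746] [-0.523 -0.853 -0.002]
wrist 0.63 [214. 221. 281. 302.] 4011 [[0.411, -0.305, 0.016], [0.431, -0.278, 0.11], [0.455, -0.257, 0.112]]
wrist 0.59 [126. 173. 185. 243.] 2657 [[0.512, -0.253, 0.003], [0.523, -0.235, 0.058], [0.545, -0.215, 0.086]]
wrist cap top 2129
[[ 0.422 -0.297  0.11 ]
 [ 0.438 -0.281  0.111]
 [ 0.454 -0.266  0.113]] ((0.43865343928337097, -0.2816549241542816), 0.01879921741783619)
side 0.69 [226. 254. 239. 276.] 216 [[0.514, -0.26, 0.019], [0.535, -0.249, 0.06], [0.552, -0.23, 0.089]]
side 0.66 [185. 262. 205. 288.] 404 [[0.42, -0.315, 0.021], [0.447, -0.298, 0.078], [0.465, -0.272, 0.115]]
side cap top 153
[[ 0.422 -0.303  0.109]
 [ 0.438 -0.288  0.112]
 [ 0.454 -0.271  0.115]] ((0.43798568844795227, -0.2872476279735565), 0.01859031617641449)
```

View pics/w2.png

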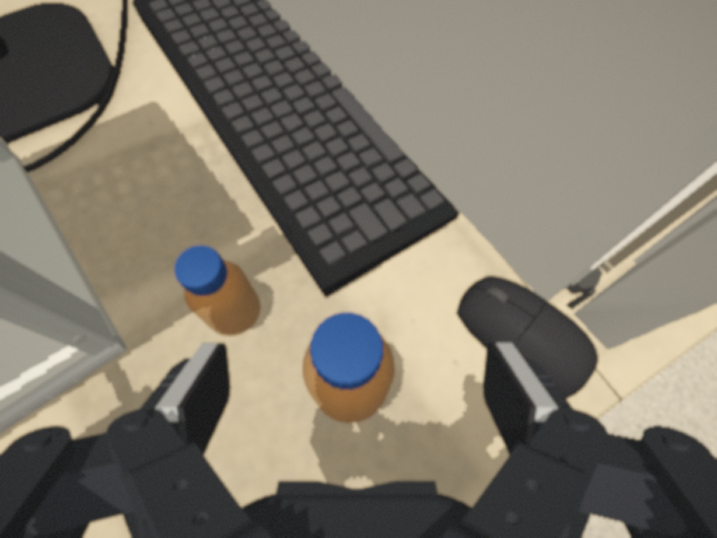

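The wrist view shows the big cap at (248,250) native, nearly centred between the pads, with the small bottle at (155,205) and a mouse at (378,240). The cap position agrees in both views, about (0.4385,-0.283), top at 0.111.

```bash
python3 - <<'E'
from h import *
from kin import *
W=eyes.get_image("wrist"); m=np.zeros((384,512),bool); m[200:285,328:428]=1; a=pts(W,m); a=a[a[:,2]>.012]; print("mouse",np.percentile(a,[2,50,98],axis=0).round(3))
e=np.radians(48); Rp=orient(-.55,e,np.pi/2); z=Rp.apply([0,0,1]); u=np.array([np.cos(-.55),np.sin(-.55),0])
G=np.array([.4385,-.283,.070])
s=plan(*now(),[(G+.019*z-.008*u+[0,0,.04],Rp,85,.4),(G+.019*z,Rp,85,.3)])
c,sn=np.cos(.105),np.sin(.105); E=lambda x,y,h: np.array([.637+c*x-sn*y,.024+sn*x+c*y,h])
def t(g,az,gr=40,v=.4): r=orient(az,e,np.pi/2); return (np.array(g)+.019*r.apply([0,0,1]),r,gr,v)
plan(*s,[t(G+[0,0,.05],-.55,v=.25),t([.46,-.15,.12],-.25),t([.475,.008,.115],.08)])
E
```

```text
mouse [[ 0.356 -0.468  0.013]
 [ 0.393 -0.407  0.031]
 [ 0.442 -0.305  0.216]]
4 rows to [ 0.442 -0.285  0.096] q [-0.81 -0.51  2.44  0.35  0.52  1.07] margin 0.14
3 rows to [ 0.45  -0.29   0.056] q [-0.8  -0.38  2.44  0.44  0.4   0.98] margin 0.14
[-0.17, -0.02, 0.3, 0, -0.01, 0, 85, -0.18, -0.03, 0.3, 0, -0.01, 0.01, 85, -0.17, -0.02, 0.3, 0, -0.01, 0, 85, -0.18, -0.03, 0.3, 0, -0.02, 0, 85, -0.11, 0, 0.2, 0, 0, 0, 85, -0.12, 0, 0.19, 0, 0, 0, 85, -0.11, 0, 0.2, 0, 0, 0, 85, 0, 0, 0, 0, 0, 0, 85]
4 rows to [ 0.45  -0.29   0.106] q [-0.8  -0.5   2.42  0.33  0.53  1.09] margin 0.15
6 rows to [ 0.473 -0.153  0.106] q [-0.59 -0.66  2.51  0.4   0.62  0.98] margin 0.07
7 rows to [0.487 0.009 0.101] q [-0.27 -0.69  2.54  0.4   0.63  0.98] margin 0.04
[0.14, 0, -0.16, 0, 0, 0, 40, 0.14, 0, -0.15, 0, 0, 0, 40, 0.14, 0, -0.16, 0, 0, 0, 40, 0.14, 0, -0.15, 0, 0, 0, 40, -0.11, -0.36, -0.1, 0.33, 0, -0.37, 40, -0.09, -0.36, -0.08, 0.34, 0, -0.37, 40, -0.08, -0.37, -0.07, 0.33, 0, -0.37, 40, -0.07, -0.37, -0.06, 0.34, 0, -0.38, 40, -0.05, -0.38, -0.05, 0.33, 0, -0.37, 40, -0.04, -0.38, -0.03, 0.33, 0, -0.37, 40, -0.05, -0.38, -0.03, 0.32, 0, -0.35, 40, -0.04, -0.39, -0.02, 0.31, 0, -0.35, 40, -0.03, -0.39, -0.01, 0.32, 0, -0.35, 40, -0.01, -0.38, 0, 0.31, 0, -0.35, 40, 0, -0.39, 0.02, 0.32, 0, -0.35, 40, 0.02, -0.39, 0.03, 0.31, 0, -0.35, 40, 0.02, -0.38, 0.04, 0.32, 0, -0.35, 40, 0, 0, 0, 0, 0, 0, 40]
```

Request:
jog_arm(commands=[-0.17,-0.02,0.3,0,-0.01,0,85,-0.18,-0.03,0.3,0,-0.01,0.01,85,-0.17,-0.02,0.3,0,-0.01,0,85,-0.18,-0.03,0.3,0,-0.02,0,85,-0.11,0,0.2,0,0,0,85,-0.12,0,0.19,0,0,0,85,-0.11,0,0.2,0,0,0,85,0,0,0,0,0,0,85])

```text
t: 12.35
tool_pos: [0.449, -0.289, 0.054]
tool_rot: [2.663, -0.752, 1.018]
contact_force: [0.3, -0.5, -0.1]
opening: 0.0854
grip_force: 0.0
```

Request:
jog_arm(commands=[0,0,0,0,0,0,45,0,0,0,0,0,0,45,0,0,0,0,0,0,45,0,0,0,0,0,0,45], newtons=40)

```text
t: 12.85
tool_pos: [0.4496, -0.2903, 0.0559]
tool_rot: [2.659, -0.753, 1.022]
contact_force: [-2.2, 0.7, 6.4]
opening: 0.0547
grip_force: 43.4
```

Gripped at 55 mm, which matches the body. Next: lift and swing across in front of the opening.

Request:
jog_arm(commands=[0.14,0,-0.16,0,0,0,40,0.14,0,-0.15,0,0,0,40,0.14,0,-0.16,0,0,0,40,0.14,0,-0.15,0,0,0,40,-0.11,-0.36,-0.1,0.33,0,-0.37,40,-0.09,-0.36,-0.08,0.34,0,-0.37,40,-0.08,-0.37,-0.07,0.33,0,-0.37,40,-0.07,-0.37,-0.06,0.34,0,-0.38,40,-0.05,-0.38,-0.05,0.33,0,-0.37,40,-0.04,-0.38,-0.03,0.33,0,-0.37,40,-0.05,-0.38,-0.03,0.32,0,-0.35,40,-0.04,-0.39,-0.02,0.31,0,-0.35,40,-0.03,-0.39,-0.01,0.32,0,-0.35,40,-0.01,-0.38,0,0.31,0,-0.35,40,0,-0.39,0.02,0.32,0,-0.35,40,0.02,-0.39,0.03,0.31,0,-0.35,40,0.02,-0.38,0.04,0.32,0,-0.35,40,0,0,0,0,0,0,40])

```text
t: 15.1
tool_pos: [0.4866, 0.0106, 0.099]
tool_rot: [-2.903, -0.118, -1.11]
contact_force: [-0.2, -0.6, -3.1]
opening: 0.0549
grip_force: 43.8
```

```bash
python3 - <<'E'
from h import *
from kin import *
q,p,R0=now(); print(p.round(3),q.round(2),ctrl.get_obs()["contact_force"].round(1),ctrl.get_obs()["opening"])
W=eyes.get_image("wrist"); T=eyes.get_image("side"); cv2.imwrite("pics/c1.png",np.hstack([cv2.resize(T["image"][60:320,150:400],(400,416)),cv2.resize(W["image"],(400,300))[0:300].repeat(1,0) if 0 else cv2.copyMakeBorder(cv2.resize(W["image"],(400,300)),0,116,0,0,0)])[...,::-1])
e=np.radians(48); c,sn=np.cos(.105),np.sin(.105); E=lambda x,y,h: np.array([.637+c*x-sn*y,.024+sn*x+c*y,h])
def t(g,az,gr=40,v=.4): r=orient(az,e,np.pi/2); return (np.array(g)+.019*r.apply([0,0,1]),r,gr,v)
plan(q,p,R0,[t(E(-.10,.005,.110),.105),t(E(-.038,.005,.105),.105),t(E(-.038,.005,.090),.105,v=.15)])
E
```

```text
[0.487 0.011 0.099] [-0.27 -0.68  2.53  0.4   0.63  0.97] [-0.2 -0.6 -3.1] 0.054949847184999505
3 rows to [0.55  0.02  0.096] q [-0.2  -0.42  2.38  0.43  0.51  0.95] margin 0.09
3 rows to [0.611 0.026 0.091] q [-0.16 -0.21  2.24  0.43  0.43  0.98] margin 0.24
2 rows to [0.611 0.026 0.076] q [-0.16 -0.18  2.24  0.46  0.4   0.94] margin 0.31
[0.25, -0.02, 0.25, 0.04, 0.01, -0.06, 40, 0.25, -0.02, 0.25, 0.05, 0.01, -0.06, 40, 0.25, -0.02, 0.25, 0.04, 0, -0.06, 40, 0.24, 0, 0.25, 0, 0, 0, 40, 0.24, 0, 0.25, 0, 0, 0, 40, 0.24, 0, 0.25, 0, 0, 0, 40, -0.09, 0, 0.09, 0, 0, 0, 40, -0.08, 0, 0.1, 0, 0, 0, 40, 0, 0, 0, 0, 0, 0, 40]
```

View pics/c1.png

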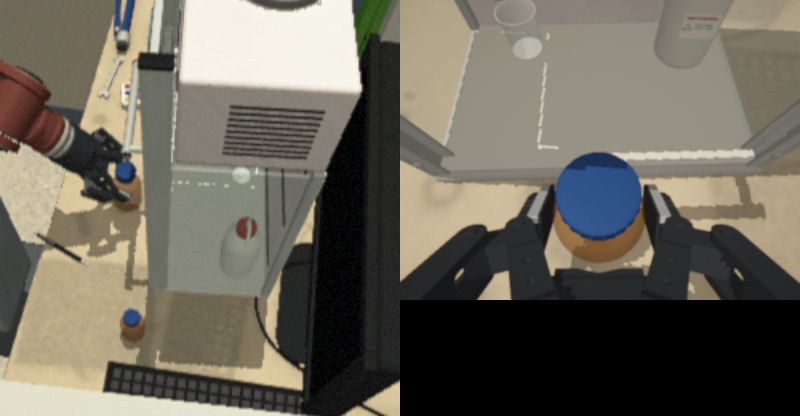

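The composite shows the bottle upright in the fingers at the middle of the opening (left panel (127,185), right panel (598,200)), with beaker and wash bottle well apart at the back. Moving in.

Request:
jog_arm(commands=[0.25,-0.02,0.25,0.04,0.01,-0.06,40,0.25,-0.02,0.25,0.05,0.01,-0.06,40,0.25,-0.02,0.25,0.04,0,-0.06,40,0.24,0,0.25,0,0,0,40,0.24,0,0.25,0,0,0,40,0.24,0,0.25,0,0,0,40,-0.09,0,0.09,0,0,0,40,-0.08,0,0.1,0,0,0,40,0,0,0,0,0,0,40])

```text
t: 16.32
tool_pos: [0.6103, 0.0241, 0.0744]
tool_rot: [-2.897, -0.145, -1.108]
contact_force: [0.1, 0.4, -3.9]
opening: 0.0548
grip_force: 43.7
```

Request:
jog_arm(commands=[-0.02,0,0.02,0,0,0,40,0,0,0,0,0,0,40,-0.01,0,0.01,0,0,0,40,0,0,0,0,0,0,40])

```text
t: 16.82
tool_pos: [0.6119, 0.0241, 0.0741]
tool_rot: [-2.896, -0.146, -1.113]
contact_force: [-1.0, -0.3, -3.7]
opening: 0.0549
grip_force: 43.7
```

Request:
jog_arm(commands=[-0.02,0,0.02,0,0,0,40,0,0,0,0,0,0,40,0,0,0,0,0,0,40])

```text
t: 17.2
tool_pos: [0.6118, 0.0241, 0.0722]
tool_rot: [-2.896, -0.146, -1.112]
contact_force: [-0.2, -0.3, -3.7]
opening: 0.0547
grip_force: 43.7
```

Request:
jog_arm(commands=[-0.01,0,0.01,0,0,0,40,0,0,0,0,0,0,40,-0.01,0,0.01,0,0,0,40,0,0,0,0,0,0,40])

```text
t: 17.7
tool_pos: [0.6126, 0.0241, 0.072]
tool_rot: [-2.895, -0.146, -1.116]
contact_force: [-5.2, -0.2, 5.4]
opening: 0.0554
grip_force: 44.8
```

Bottle touches the floor (upward force). Release and back out level.

Request:
jog_arm(commands=[0,0,0,0,0,0,62,0,0,0,0,0,0,75,0,0,0,0,0,0,80,0,0,0,0,0,0,80])

```text
t: 18.2
tool_pos: [0.6118, 0.024, 0.0706]
tool_rot: [-2.896, -0.146, -1.113]
contact_force: [-0.1, -0.1, 0.3]
opening: 0.0799
grip_force: 0.0
```

```bash
python3 - <<'E'
from kin import *
q,p,R0=now(); e=np.radians(48); c,sn=np.cos(.105),np.sin(.105)
Rb=orient(.105,np.radians(58),0); z=Rb.apply([0,0,1]); B=np.array([.491,.0085,.339])
h=p-.118*np.array([c,sn,0])+[0,0,.012]
s=plan(q,p,R0,[(h,R0,80,.4),(h+[-.04,-.005,.09],orient(.105,np.radians(58),np.pi/2),60),(B-.09*z,Rb,34)])
E
```

```text
5 rows to [0.494 0.012 0.083] q [-0.27 -0.61  2.53  0.46  0.58  0.9 ] margin 0.05
3 rows to [0.455 0.007 0.173] q [-0.27 -0.81  2.42  0.23  1.01  1.12] margin 0.07
17 rows to [0.444 0.004 0.415] q [-0.29 -0.83  2.04  0.21  1.42 -0.38] margin 0.14
[-0.27, 0, -0.29, 0, 0, 0, 80, -0.26, 0, -0.3, 0, 0, 0, 80, -0.27, 0.01, -0.29, 0, 0, 0, 80, -0.26, 0, -0.29, 0, 0, 0, 80, -0.27, 0, -0.3, 0, 0, 0, 80, 0.17, 0.01, -0.52, 0.01, -0.58, -0.01, 60, 0.14, 0, -0.53, 0.01, -0.59, -0.01, 60, 0.11, 0, -0.53, 0.01, -0.58, -0.01, 60, 0.12, 0, -0.21, 0, 0, -0.92, 34, 0.11, 0.01, -0.21, 0, 0, -0.93, 34, 0.12, 0.03, -0.2, 0, 0, -0.92, 34, 0.11, 0.03, -0.21, 0, 0, -0.93, 34, 0.11, 0.05, -0.21, 0, 0, -0.92, 34, 0.1, 0.05, -0.21, 0, 0, -0.92, 34, 0.1, 0.06, -0.2, 0, 0, -0.93, 34, 0.09, 0.07, -0.21, 0, 0, -0.92, 34, 0.08, 0.08, -0.21, 0, 0, -0.93, 34, 0.08, 0.09, -0.21, 0, 0, -0.92, 34, 0.07, 0.1, -0.21, 0, 0, -0.93, 34, 0.06, 0.1, -0.2, 0, 0, -0.92, 34]
[0.05, 0.1, -0.21, 0, 0, -0.92, 34, 0.04, 0.11, -0.21, 0, 0, -0.93, 34, 0.03, 0.11, -0.21, 0, 0, -0.92, 34, 0.02, 0.12, -0.21, 0, 0, -0.93, 34, 0.01, 0.12, -0.2, 0, 0, -0.92, 34, 0, 0, 0, 0, 0, 0, 34]
```

```bash
python3 - <<'E'
from kin import *
q,p,R0=now(); c,sn=np.cos(.105),np.sin(.105)
Rb=orient(.105,np.radians(58),0); z=Rb.apply([0,0,1]); B=np.array([.491,.0085,.339])
h=p-.118*np.array([c,sn,0])+[0,0,.012]
s=plan(q,p,R0,[(h,R0,80,.4),([.443,.004,.14],Rb,12)],settle=0)
print(); plan(*s,[(B-.09*z,Rb,12)])
E
```

```text
5 rows to [0.494 0.012 0.083] q [-0.27 -0.61  2.53  0.46  0.58  0.9 ] margin 0.05
17 rows to [0.443 0.004 0.14 ] q [-0.29 -0.83  2.49  0.25  0.97 -0.49] margin 0.05
[-0.27, 0, -0.29, 0, 0, 0, 80, -0.26, 0, -0.3, 0, 0, 0, 80, -0.27, 0.01, -0.29, 0, 0, 0, 80, -0.26, 0, -0.29, 0, 0, 0, 80, -0.27, 0, -0.3, 0, 0, 0, 80, 0, 0, -0.08, 0.08, -0.08, -0.92, 12, 0, 0, -0.07, 0.08, -0.08, -0.93, 12, 0, 0, -0.08, 0.09, -0.08, -0.92, 12, -0.01, 0, -0.07, 0.08, -0.08, -0.92, 12, 0, 0, -0.08, 0.08, -0.08, -0.93, 12, 0, 0, -0.07, 0.08, -0.08, -0.92, 12, -0.01, 0, -0.08, 0.09, -0.08, -0.92, 12, 0, 0, -0.07, 0.08, -0.08, -0.93, 12, 0, -0.01, -0.08, 0.08, -0.08, -0.92, 12, -0.01, 0, -0.08, 0.08, -0.08, -0.92, 12, 0, -0.01, -0.07, 0.08, -0.08, -0.93, 12, -0.01, -0.01, -0.08, 0.09, -0.07, -0.92, 12, 0, -0.01, -0.07, 0.08, -0.08, -0.92, 12, -0.01, -0.01, -0.08, 0.08, -0.08, -0.93, 12, 0, -0.01, -0.07, 0.08, -0.08, -0.92, 12]
[0, -0.01, -0.08, 0.09, -0.08, -0.92, 12, -0.01, -0.01, -0.07, 0.08, -0.08, -0.93, 12]

6 rows to [0.444 0.003 0.415] q [-0.3  -0.83  2.04  0.21  1.42 -0.38] margin 0.12
[0, 0.41, -0.65, 0, 0, 0, 12, 0, 0.4, -0.65, 0, 0, 0, 12, 0, 0.41, -0.64, 0, 0, 0, 12, 0, 0.41, -0.65, 0, 0, 0, 12, 0, 0.4, -0.65, 0, 0, 0, 12, -0.01, 0.41, -0.65, 0, 0, 0, 12, 0, 0, 0, 0, 0, 0, 12]
```

Request:
jog_arm(commands=[-0.27,0,-0.29,0,0,0,80,-0.26,0,-0.3,0,0,0,80,-0.27,0.01,-0.29,0,0,0,80,-0.26,0,-0.29,0,0,0,80,-0.27,0,-0.3,0,0,0,80,0,0,-0.08,0.08,-0.08,-0.92,12,0,0,-0.07,0.08,-0.08,-0.93,12,0,0,-0.08,0.09,-0.08,-0.92,12,-0.01,0,-0.07,0.08,-0.08,-0.92,12,0,0,-0.08,0.08,-0.08,-0.93,12,0,0,-0.07,0.08,-0.08,-0.92,12,-0.01,0,-0.08,0.09,-0.08,-0.92,12,0,0,-0.07,0.08,-0.08,-0.93,12,0,-0.01,-0.08,0.08,-0.08,-0.92,12,-0.01,0,-0.08,0.08,-0.08,-0.92,12,0,-0.01,-0.07,0.08,-0.08,-0.93,12,-0.01,-0.01,-0.08,0.09,-0.07,-0.92,12,0,-0.01,-0.07,0.08,-0.08,-0.92,12,-0.01,-0.01,-0.08,0.08,-0.08,-0.93,12,0,-0.01,-0.07,0.08,-0.08,-0.92,12])

```text
t: 20.7
tool_pos: [0.4486, 0.0049, 0.1331]
tool_rot: [2.001, 1.86, 0.661]
contact_force: [-0.9, 0.2, 0.5]
opening: 0.0123
grip_force: 0.0
```

Request:
jog_arm(commands=[0,-0.01,-0.08,0.09,-0.08,-0.92,12,-0.01,-0.01,-0.07,0.08,-0.08,-0.93,12,0,0,0,0,0,0,12])

```text
t: 21.08
tool_pos: [0.4431, 0.0038, 0.1404]
tool_rot: [1.813, 2.013, 0.579]
contact_force: [0.6, -0.1, 0.1]
opening: 0.0122
grip_force: 0.0
```

```bash
python3 - <<'E'
from h import *
from kin import *
W=eyes.get_image("wrist"); S=eyes.get_image("side"); T=eyes.get_image("top")
for c_,im in(("wrist",W),("side",S),("top",T)):
  for n in ["reagent_bottle","wash_bottle","beaker"]:
    for d in nets.silhouettes(c_,n)[:2]:
      pp=pts(im,d["mask"]); print(c_,n,round(d["p"],2),np.array(d["bbox"]).round(),np.percentile(pp,[3,50,97],axis=0).round(3).tolist() if len(pp) else 0)
cv2.imwrite("pics/c2.png",np.hstack([cv2.resize(i["image"],(400,300)) for i in (W,T)])[...,::-1])
q,p,R0=now(); print(p.round(3),q.round(2))
Rb=orient(.105,np.radians(58),0); z=Rb.apply([0,0,1]); B=np.array([.491,.0085,.339])
plan(q,p,R0,[(B-.09*z,Rb,12)])
E
```

```text
wrist reagent_bottle 0.76 [301. 135. 428. 210.] [[0.573, 0.004, 0.023], [0.583, 0.029, 0.085], [0.608, 0.05, 0.127]]
wrist wash_bottle 0.95 [350. 208. 512. 312.] [[0.668, -0.092, 0.025], [0.68, -0.063, 0.112], [0.704, -0.04, 0.175]]
wrist beaker 0.58 [376.  49. 449.  98.] [[0.668, 0.103, 0.019], [0.675, 0.122, 0.055], [0.709, 0.141, 0.07]]
side reagent_bottle 0.49 [224. 253. 240. 272.] [[0.517, -0.26, 0.012], [0.536, -0.249, 0.059], [0.552, -0.23, 0.088]]
side wash_bottle 0.26 [227.   0. 258. 161.] [[0.422, -0.116, -0.001], [0.533, 0.028, 0.502], [0.558, 0.339, 0.614]]
top reagent_bottle 0.72 [245. 153. 262. 188.] [[0.574, -0.002, 0.025], [0.587, 0.018, 0.087], [0.616, 0.043, 0.133]]
top reagent_bottle 0.58 [316. 211. 335. 236.] [[0.514, -0.253, 0.004], [0.524, -0.235, 0.055], [0.547, -0.215, 0.09]]
top wash_bottle 0.77 [281. 141. 302. 177.] [[0.669, -0.094, 0.031], [0.676, -0.074, 0.101], [0.691, -0.046, 0.15]]
top wash_bottle 0.52 [246. 153. 264. 188.] [[0.574, -0.003, 0.03], [0.587, 0.017, 0.086], [0.612, 0.043, 0.133]]
top beaker 0.56 [229. 135. 246. 158.] [[0.668, 0.102, 0.018], [0.687, 0.122, 0.05], [0.733, 0.155, 0.076]]
[0.443 0.004 0.14 ] [-0.29 -0.82  2.48  0.25  0.97 -0.49]
6 rows to [0.444 0.004 0.415] q [-0.29 -0.83  2.04  0.21  1.42 -0.38] margin 0.12
[0, 0.41, -0.65, 0, 0, 0, 12, 0, 0.4, -0.65, 0, 0, 0, 12, 0, 0.41, -0.64, 0, 0, 0, 12, 0, 0.41, -0.65, 0, 0, 0, 12, 0, 0.4, -0.65, 0, 0, 0, 12, 0, 0.41, -0.65, 0, 0, 0, 12, 0, 0, 0, 0, 0, 0, 12]
```

View pics/c2.png

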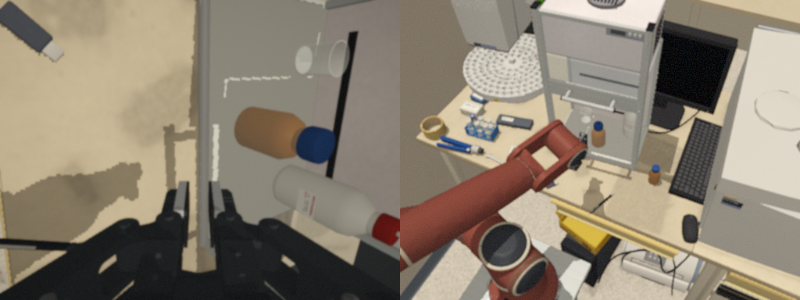

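The bottle stands upright inside (left panel (270,130), right panel (598,133)); the beaker and wash bottle haven't moved. The bottle's front is about 40 mm behind the sash plane. Up to the bar now.

Request:
jog_arm(commands=[0,0.41,-0.65,0,0,0,12,0,0.4,-0.65,0,0,0,12,0,0.41,-0.64,0,0,0,12,0,0.41,-0.65,0,0,0,12,0,0.4,-0.65,0,0,0,12,0,0.41,-0.65,0,0,0,34,0,0,0,0,0,0,32])

```text
t: 22.55
tool_pos: [0.4442, 0.0037, 0.4212]
tool_rot: [1.806, 2.009, 0.582]
contact_force: [0.4, 0.2, -0.5]
opening: 0.0319
grip_force: 0.0
```

```bash
python3 - <<'E'
from kin import *
q,p,R0=now(); print(p.round(3))
Rb=orient(.105,np.radians(58),0); z=Rb.apply([0,0,1]); B=np.array([.4945,.009,.3385])
s=plan(q,p,R0,[(B-.03*z,Rb,32,.5),(B+.015*z,Rb,32,.25)])
print(); s=plan(*s,[(s[1]-[0,0,.28],Rb,8,.35)],settle=2)
E
```

```text
[0.444 0.004 0.421]
3 rows to [0.479 0.007 0.364] q [-0.25 -0.75  2.08  0.19  1.28 -0.36] margin 0.2
3 rows to [0.503 0.01  0.326] q [-0.23 -0.69  2.11  0.19  1.19 -0.35] margin 0.28
[0, -0.01, 0.37, 0.02, 0.01, 0.01, 32, 0, -0.01, 0.37, 0.03, 0, 0, 32, 0, 0, 0.38, 0.02, 0.01, 0.01, 32, 0, 0, 0.25, 0, 0, 0, 32, 0, 0, 0.25, 0, 0, 0, 32, 0, 0, 0.25, 0, 0, 0, 32, 0, 0, 0, 0, 0, 0, 32]

14 rows to [0.503 0.01  0.046] q [-0.23 -0.4   2.41  0.3   0.62 -0.53] margin 0.17
[0, -0.18, 0.28, 0, 0, 0, 8, 0, -0.17, 0.29, 0, 0, 0, 8, 0, -0.18, 0.28, 0, 0, 0, 8, 0, -0.18, 0.28, 0, 0, 0, 8, 0, -0.17, 0.28, 0, 0, 0, 8, 0, -0.18, 0.29, 0, 0, 0, 8, 0, -0.18, 0.28, 0, 0, 0, 8, 0, -0.17, 0.28, 0, 0, 0, 8, 0, -0.18, 0.28, 0, 0, 0, 8, 0, -0.18, 0.29, 0, 0, 0, 8, 0, -0.17, 0.28, 0, 0, 0, 8, 0, -0.18, 0.28, 0, 0, 0, 8, 0, -0.18, 0.28, 0, 0, 0, 8, 0, -0.17, 0.29, 0, 0, 0, 8, 0, 0, 0, 0, 0, 0, 8, 0, 0, 0, 0, 0, 0, 8]
```

Request:
jog_arm(commands=[0,-0.01,0.37,0.02,0.01,0.01,32,0,-0.01,0.37,0.03,0,0,32,0,0,0.38,0.02,0.01,0.01,32,0,0,0.25,0,0,0,32,0,0,0.25,0,0,0,32,0,0,0.25,0,0,0,32,0,0,0,0,0,0,32])

```text
t: 23.42
tool_pos: [0.501, 0.0102, 0.3176]
tool_rot: [1.821, 2.021, 0.572]
contact_force: [0.9, 0.0, 0.9]
opening: 0.0321
grip_force: 0.0
```

Request:
jog_arm(commands=[0,0,0,0,0,0,8,0,0,0,0,0,0,8,0,0,0,0,0,0,8,0,0,0,0,0,0,8], newtons=40)

```text
t: 23.92
tool_pos: [0.5042, 0.0103, 0.3232]
tool_rot: [1.812, 2.01, 0.585]
contact_force: [17.7, 3.1, -1.9]
opening: 0.0128
grip_force: 39.0
```

Request:
jog_arm(commands=[0,-0.08,0.28,0,0,0,8,0,-0.17,0.29,0,0,0,8,0,-0.18,0.28,0,0,0,8,0,-0.18,0.28,0,0,0,8,0,-0.17,0.28,0,0,0,8,0,-0.18,0.29,0,0,0,8,0,-0.18,0.28,0,0,0,8,0,-0.17,0.28,0,0,0,8,0,-0.18,0.28,0,0,0,8,0,-0.18,0.29,0,0,0,8,0,-0.17,0.28,0,0,0,8,0,-0.18,0.28,0,0,0,8,0,-0.18,0.28,0,0,0,8,0,-0.17,0.29,0,0,0,8,0,0,0,0,0,0,8,0,0,0,0,0,0,8])

```text
t: 25.92
tool_pos: [0.5042, 0.0104, 0.0425]
tool_rot: [1.818, 2.019, 0.571]
contact_force: [-2.7, -6.2, -1.6]
opening: 0.0126
grip_force: 41.2
```

Going down in small steps until it meets the stop.

Request:
jog_arm(commands=[0,-0.04,0.06,0,0,0,8,0,-0.02,0.04,0,0,0,8,0,0,0,0,0,0,8,0,0,0,0,0,0,8])

```text
t: 26.42
tool_pos: [0.5043, 0.0104, 0.0361]
tool_rot: [1.818, 2.02, 0.571]
contact_force: [-7.6, -6.3, 3.5]
opening: 0.0123
grip_force: 42.0
```

Request:
jog_arm(commands=[0,-0.02,0.03,0,0,0,8,0,0,0,0,0,0,8,0,-0.01,0.02,0,0,0,8,0,0,0,0,0,0,8])

```text
t: 26.92
tool_pos: [0.505, 0.0106, 0.0349]
tool_rot: [1.816, 2.022, 0.572]
contact_force: [-36.3, -7.4, 34.3]
opening: 0.0126
grip_force: 46.9
```

Force jumped to 34 N at the stop, so the sash is down. Next: relax, open, back off.

Request:
jog_arm(commands=[0,0.02,-0.03,0,0,0,8,0,0,0,0,0,0,20,0,0,0,0,0,0,30,0,0,0,0,0,0,30,0,0,-0.3,0,0,0,30,0,0,-0.5,0,0,0,30,0,0,-0.6,0,0,0,30,0,0,-0.6,0,0,0,30,0,0,0,0,0,0,30])

```text
t: 28.05
tool_pos: [0.4436, 0.0038, 0.1407]
tool_rot: [1.813, 2.013, 0.578]
contact_force: [-0.1, -0.6, -0.7]
opening: 0.0298
grip_force: 0.0
```

```bash
python3 - <<'E'
from h import *
from kin import now
W=eyes.get_image("wrist"); S=eyes.get_image("side"); T=eyes.get_image("top")
A=np.vstack([pts(W,np.ones((384,512),bool)),pts(S,np.ones((384,512),bool))])
c,s=np.cos(.105),np.sin(.105); L=lambda A:(A-[.637,.024,0])@np.array([[c,-s,0],[s,c,0],[0,0,1]])
l=L(A); m=(l[:,0]>-.165)&(l[:,0]<-.135)&(abs(l[:,1])<.085)&(l[:,2]>.03)&(l[:,2]<.09); print("bar",m.sum(),np.percentile(l[m],[2,50,90,97],axis=0).round(4))
l=L(pts(T,np.ones((384,512),bool))); m=(abs(l[:,0]+.10)<.02)&(abs(l[:,1])<.12)&(l[:,2]>.28)&(l[:,2]<.36); print("top of sash",m.sum(),np.percentile(l[m],[50,97],axis=0).round(4) if m.sum() else "")
print(now()[1].round(3))
cv2.imwrite("pics/c3.png",np.hstack([cv2.resize(i["image"],(400,300)) for i in (W,T)])[...,::-1])
E
```

```text
bar 3717 [[-0.1495 -0.0818  0.0478]
 [-0.1458  0.0112  0.0558]
 [-0.1396  0.0727  0.0573]
 [-0.138   0.081   0.0579]]
top of sash 1457 [[-0.0958 -0.0013  0.3106]
 [-0.0806  0.113   0.3322]]
[0.442 0.005 0.135]
```

View pics/c3.png

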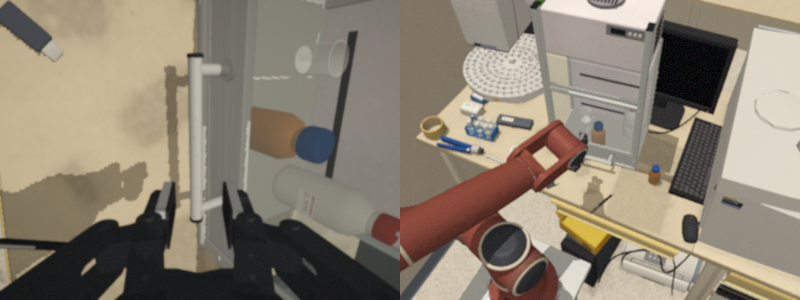

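The pictures show the sash down (bar top at 0.058, so its axis is at 0.051, which is closed). The bottle is upright inside at (280,130) left panel, beaker and wash bottle are in place, and the gripper is clear.

```bash
python3 -c "
from station import job; print(job.finish_job())"
```

```text
the job is handed in; nothing more can be done
None
```

The larger brown bottle stands upright inside the enclosure and the sash is fully down. The beaker and wash bottle were left where they stood, and I handed the job in at about 28 s.

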